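# Load a silver cup into the chasing bench's carousel and index it

### The arm

A 6-joint arm with a two-finger parallel gripper is mounted at the origin on the work surface. World frame = base frame: x ahead of the robot, y to its left, z up, the work surface at z = 0. Lengths are in m, angles in rad, forces in N, time in s.
With the tool pointing down it reaches from about 0.35 to 0.775 m from the base axis. Payload 5.5 kg.
Tool frame: the origin (TCP) lies midway between the tips of the shut fingers; the grasp point (between the pads) lies 19 mm behind it; x points along the fingers, y is the direction in which the jaws open and shut, and the axes are right-handed (so a half turn about x gives the same grasp; the last joint's range is limited). The gripper opens to 85 mm and grips with 20 to 120 N. Pads are 22 mm wide; open, the fingers measure 114 mm over their backs; the gripper's body (76 mm by 85 mm) begins 54 mm behind the grasp point. The pads swing forward as they close: fully open they stand 13 mm farther back than shut.
Start: joints at [-1.368, 0.313, 0.046, 1.304, 0, 1.431], TCP at [0.193, -0.542, 0.2] pointing down, gripper open.
Joint ranges: [-2.76, 2.76], [-0.86, 1.69], [-1.03, 1.26], [-2.2, 2.34], [-1.47, 1.5], [-3.14, 3.14]. Speed limits (rad/s): [2.57, 2.57, 3.14, 3.14, 3.14, 3.14].

### API

Orientations are given as a unit quaternion [w, x, y, z].
In Python, from workcell import env, optics, order, models gives the robot as it stands. The module is installed in compiled form; this text tells all that it offers.
- The arm moves only by the tool servo_tool, never from a script. Its argument "moves" is a list of rows, each a list of 5 numbers: the shift along the tool's x, y, z in cm, then the turn about the tool's x in rad, then the closure, from -1 (fully open) to 1 (shut). A call has exactly 10 rows; each row shifts and turns the commanded pose from where the row before left it, along the tool's axes as they then stand; what a row does not reach is not made up. A row lasts 1/8 s, in which the tool goes at most 62.5 mm and 10.7 degrees, less where a joint would pass 70% of its speed; a pose out of reach is approached as far as the arm can. A call is refused whole if a number of a shift passes 6.25 or a number of a turn 0.188, either way. A call with a gripper value outside its range is refused whole. The fingers move at their own pace and stop on an object; "grip_force" is the grip in N (left out, the last holds). Time passes only in rows, so rows that do not move let the fingers close, or fill a call up. It gives the time, the measured TCP pose, the force and the opening at its end, in the units of the state.
- env.get_state(): the state, without advancing time (a new reading comes with each control period).
- optics.read_camera(name): name is "side" or "top"; returns a dict with "pixels" (480x640x3 uint8, blue, green, red), "vertical_fov" (degrees; the focal length in pixels is half the picture's height over the tangent of half this angle, whatever the lens; pixels are square), "cx", "cy" (the principal point, pixels), "extrinsics" (4x4, takes a point from world to camera coordinates). Camera axes: x right, y up, looking along -z (the intrinsics and any distortion apply to the point x, -y, -z); pixel columns grow to the right and rows downward; lengths in m; the calibration is good to about 2 mm. A picture is of the moment at which its call begins. There is no depth.
- order.hand_in(): hands the job in, once; it reports no verdict.
Trained networks look in a picture, given as the dict that the camera call returned (one of the last four; its "shot" number tells which), for a name from the list of things; names that differ only in an ending like _2 or _b are one class to them, and where a whole thing is asked for, a point or a joint stands for the part that bears it (a point fixed in the world has none). Each returns a list of dicts, best first, with "conf" (0 to 1); they miss things now and then, are a little off and sometimes report something else, mostly with a low value. They report only what shows in the picture. A call takes as long as a camera call. They do not tell look-alikes from the thing itself.
- models.outline_of(name, picture): "pixels" (480x640 bool, what is visible of it) and "location" ([column, row] in pixels, amid what is visible of it).
- models.pinpoint(name, picture): "location" ([column, row] in pixels: a listed point, or the origin of a listed thing).
The state is a dict: "clock": time; "joint_pos": joint angles; "qvel": joint speeds; "tau": joint torques, N m; "tcp_pos": TCP position; "orientation": TCP orientation; "wrist_force": force on the tool from outside, world axes, zero at the start; "ft_torque": the same for the moment, N m; "finger_gap": finger opening in m.
Only numpy, scipy, OpenCV 4.12 (cv2) and the standard library are available. Lean on these libraries where they do the work, as an engineer would, in place of code of your own. Each camera call takes 0.05 s, during which the arm holds its last target.

### The job

On the chasing bench, slide the plain silver cup that stands on the wooden loading shelf straight into the empty carousel pocket facing the shelf until it is fully home against the hub; keep it upright and do not lift it. Then push the carousel round by its pegs by exactly one click, counter-clockwise seen from above, so that the cup stops at the station marked by the green block and the wheel rests in its click. Leave the brass cup on the shelf where it is, and keep the two silver cups already on the wheel seated in their pockets.

Things in the scene. Friction and masses are not known exactly. Their poses are not given: they have to be found in the camera images.
- stand: Fixed carousel stand, placed and turned differently each time. Origin on the table, on the wheel's vertical axis; +y points from the wheel to the loading shelf, z up. Foot radius 145 mm. Shelf: light wooden board, 250 mm wide in x (centred), from y=128 to y=328 mm, flat top 60 mm above the table, no rims. A bright green block, 44 mm wide, 35 mm high, on the foot's rim marks station 'next'.
- hub (a point): Centre of the wheel, on its axis at wheel-floor height (58 mm above the table, 2 mm below the shelf); turns with the wheel. Floor: disc of radius 125 mm. Hub, the back stop of the pockets: radius 55 mm, top 88 mm above the table. Six pockets, open outward, lie between six green radial fins 10 mm thick, from hub to radius 122 mm, tops 88 mm above the table.
- wheel (a joint): Turn of the wheel in rad, 0 at the start, positive counter-clockwise from above. Sprung detent every 1.047 rad (60 degrees): it pulls the wheel to the nearest rest position; past halfway (0.52 rad) it snaps on to the next. A few newtons on a peg turn it. At 0 the fins lie at 0, 60, 120, 180, 240, 300 degrees counter-clockwise from the stand's +x, the pockets midway between.
- peg (a point): Top centre of one of the six alike pegs, the one on the fin at 300 degrees from the stand's +x at the start; moves with the wheel. Each fin carries one dark wooden upright peg, 14 mm in diameter, at radius 108 mm from the axis, top 135 mm above the table (35 mm above the tops of cups in the pockets).
- gate (a point): Middle of the pocket place facing the shelf: 85 mm from the axis in the stand's +y (90 degrees), at wheel-floor height. Fixed to the stand. A cup fully home against the hub is centred here.
- next (a point): Middle of the next station, marked by the green block: 85 mm from the axis at 150 degrees from the stand's +x, at wheel-floor height. Fixed to the stand.
- next2 (a point): The station after next, at 210 degrees, 85 mm from the axis. Fixed to the stand.
- next3 (a point): The station after that, at 270 degrees, 85 mm from the axis. Fixed to the stand.
- cup: Silver cup filled to the brim with black pitch (closed flat top, solid to the touch): upright cylinder 60 mm across, 42 mm high, about 0.3 kg. Origin: centre of its underside, z up. The one to load; it stands on the wooden shelf, to one side or the other of the brass cup (about 110 mm between the two).
- brass_cup: Brass-coloured cup filled to the brim with black pitch (closed flat top, solid to the touch): upright cylinder 60 mm across, 42 mm high, about 0.3 kg. Origin: centre of its underside, z up. Stands on the shelf; not to be moved.
- done1: Silver cup filled to the brim with black pitch (closed flat top, solid to the touch): upright cylinder 60 mm across, 42 mm high, about 0.3 kg. Origin: centre of its underside, z up. Already loaded; at the start it stands in the pocket at 'next' (150 degrees).
- done2: Silver cup filled to the brim with black pitch (closed flat top, solid to the touch): upright cylinder 60 mm across, 42 mm high, about 0.3 kg. Origin: centre of its underside, z up. Already loaded; at the start it stands in the pocket at 'next2' (210 degrees).
Mind the look-alikes: they are no part of the job. What is shaped like the done2 but blue is not meant.

How it is judged:
By the outcome, as a careful person would: the job done as asked, in the order asked, and still so for the second after the job is handed in, with the robot touching nothing.
It also fails if it takes over 54 s, if anything falls off the work surface, if the arm or the gripper's body presses on something with over 40 N, if the wrist force passes 120 N, or if a joint passes its speed limit or range.

## Working session

There is one attempt and no reset: what is moved stays moved. The work goes in short steps, Python scripts to look and compute and a tool call to move; the robot and the scene stay as the last step left them, time stands still between calls to the robot, and variables do not carry over. Pictures are saved under pics/ and viewed, and the job is handed in when it is done.

Besides the shell and the picture viewer there is one more tool, called after "Request:" as name(argument=value, ...) on one line, values as JSON. servo_tool: Moves the arm, as the interface text tells. Its arguments: {"type":"object","properties":{"moves":{"type":"array"},"grip_force":{"type":"number"}},"required":["moves"]}

```bash
mkdir -p pics; ls
cat > h.py <<'E'
import numpy as np, cv2
from workcell import env, optics, order, models
def shot(name,fn=None):
    p=optics.read_camera(name)
    if fn: cv2.imwrite('pics/'+fn,p['pixels'])
    return p
E
python3 - <<'E'
from h import *
s=env.get_state()
for k,v in s.items(): print(k,np.round(v,4))
for n in ['top','side']:
    p=shot(n,n+'0.png'); print(n,[ (k,p[k]) for k in p if k!='pixels'])
    for t in ['stand','hub','wheel','peg','cup','brass_cup','done1','gate','next','next2','next3']:
        try:
            r=models.pinpoint(t,p); print(t,[(np.round(q['location'],1).tolist(),round(q['conf'],2)) for q in r][:7])
        except Exception as e: print(t,e)
print(env.get_state()['clock'])
E
```

```text
pics
clock 0.0
joint_pos [-1.3676  0.314   0.045   1.3036 -0.      1.4312]
qvel [-0.002  -0.0001  0.0009  0.0004 -0.0011 -0.001 ]
tau [ 1.10000e-03 -4.80626e+01  2.98535e+01  1.93000e-02 -3.00000e-04
 -0.00000e+00]
tcp_pos [ 0.1931 -0.541   0.1994]
orientation [-0.12   -0.6967 -0.1212  0.6968]
wrist_force [ 1.0673  0.466  -0.1929]
ft_torque [ 0.0126  0.0361 -0.018 ]
finger_gap 0.0855
top [('vertical_fov', 49.07011796904798), ('cx', 329.3207845857366), ('cy', 234.46587105198395), ('extrinsics', array([[ 0.0024296 , -0.99995624,  0.0090339 , -0.03175432],
       [ 0.9962167 ,  0.0032051 ,  0.08684477, -0.48531037],
       [-0.08686992,  0.00878872,  0.99618089, -1.06159721],
       [ 0.        ,  0.        ,  0.        ,  1.        ]])), ('shot', 1)]
stand [([371.3, 213.2], 0.7), ([355.6, 244.8], 0.2)]
hub [([379.8, 208.9], 0.72)]
wheel it knows: brass_cup, cup, done, gate, hub, next, peg, stand
peg [([428.4, 170.4], 0.71)]
cup [([268.0, 184.0], 0.82), ([357.8, 244.5], 0.59)]
brass_cup [([262.1, 242.3], 0.65)]
done1 [([428.9, 327.8], 0.81), ([357.8, 246.3], 0.63), ([398.8, 245.4], 0.59
[... 485 characters left out ...]
289, -0.07957972],
       [-0.00892148, -0.77412337,  0.63297189, -0.92580132],
       [ 0.        ,  0.        ,  0.        ,  1.        ]])), ('shot', 2)]
stand [([379.0, 225.0], 0.18)]
hub [([366.3, 298.5], 0.91)]
wheel it knows: brass_cup, cup, done, gate, hub, next, peg, stand
peg [([415.6, 306.1], 0.92)]
cup [([378.1, 223.7], 0.56), ([329.8, 317.6], 0.53)]
brass_cup [([326.5, 219.0], 0.68)]
done1 [([227.5, 380.5], 0.79), ([328.1, 321.1], 0.72), ([324.4, 288.1], 0.66)]
gate [([360.3, 268.9], 0.95), ([326.1, 319.6], 0.43)]
next [([329.8, 320.1], 0.82), ([374.5, 332.9], 0.76)]
next2 [([329.8, 320.1], 0.82), ([374.5, 332.9], 0.76)]
next3 [([329.8, 320.1], 0.82), ([374.5, 332.9], 0.76)]
1.1
```

View pics/top0.png

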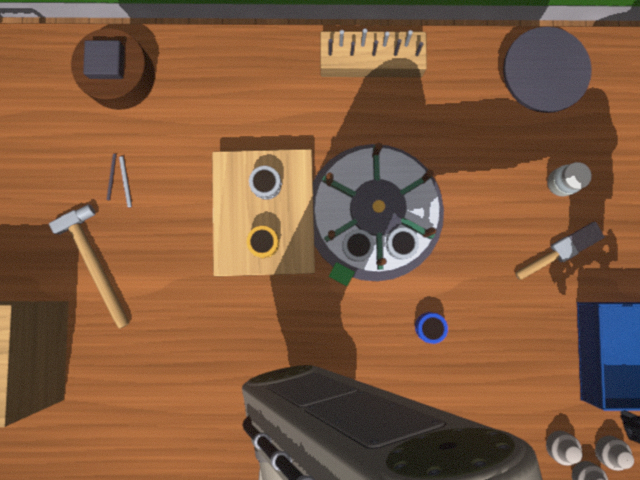

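View pics/side0.png

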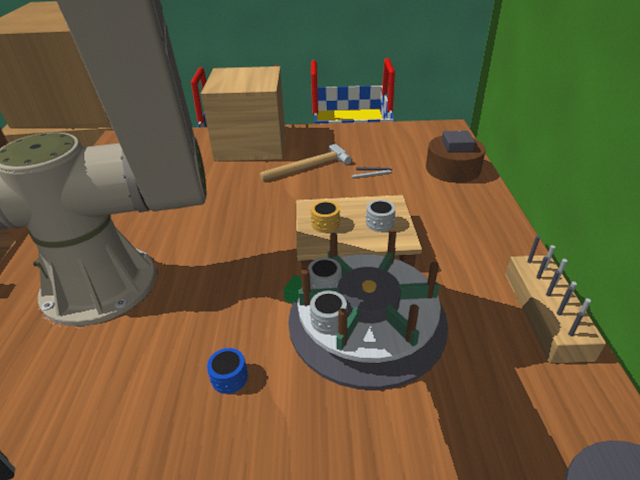

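```bash
cat >> h.py <<'E'
def ray(p,uv):
    f=240/np.tan(np.radians(p['vertical_fov'])/2)
    M=np.array(p['extrinsics']);R=M[:3,:3];t=M[:3,3]
    d=np.array([(uv[0]-p['cx'])/f,-(uv[1]-p['cy'])/f,-1.]);return -R.T@t,R.T@d
def at(p,uv,z):
    c,d=ray(p,uv);return c+d*(z-c[2])/d[2]
def proj(p,X):
    f=240/np.tan(np.radians(p['vertical_fov'])/2)
    M=np.array(p['extrinsics']);q=M[:3,:3]@X+M[:3,3]
    return np.array([p['cx']+f*q[0]/-q[2],p['cy']+f*-q[1]/-q[2]])
E
python3 - <<'E'
from h import *
P={n:shot(n) for n in ['top','side']}
def pp(n,uv,z,l): print(l,n,np.round(at(P[n],uv,z)[:2]*1000,1))
pp('top',(379.8,208.9),.058,'hub');pp('side',(366.3,298.5),.058,'hub')
pp('top',(332.1,206.9),.058,'gate');pp('side',(360.3,268.9),.058,'gate')
pp('top',(428.4,170.4),.135,'peg');pp('side',(415.6,306.1),.135,'peg')
pp('top',(268,184),.060,'cup');pp('side',(378.1,223.7),.060,'cup')
pp('top',(262.1,242.3),.060,'brass');pp('side',(326.5,219),.060,'brass')
for l,n in (('cup',)*2,('brass_cup',)*2,('done1','done')):
  for c in P:
    for r in models.outline_of(l,P[c]):
      print(l,c,np.round(r['location'],1),round(r['conf'],2),r['pixels'].sum())
# pitch tops (dark ellipse) in crops
for n,s in (('top',(200,130,260,160)),('side',(280,180,190,180))):
  x,y,w,h=s;c=P[n]['pixels'][y:y+h,x:x+w];k=3
  cv2.imwrite(f'pics/{n}1.png',cv2.resize(c,None,fx=k,fy=k,interpolation=cv2.INTER_CUBIC))
print(env.get_state()['clock'])
E
```

```text
hub top [ 533.8 -130.9]
hub side [ 535.5 -122.6]
gate top [537.5 -35.5]
gate side [531.7 -44.4]
peg top [ 596.  -213.9]
peg side [ 597.7 -215.6]
cup top [582.9  92.9]
cup side [582.2  94.8]
brass top [466.  103.1]
brass side [472.2 118. ]
cup top [269.  181.6] 0.6 829
cup top [326.4 209.2] 0.25 24278
cup side [381.  217.9] 0.78 807
brass_cup top [261.2 243.7] 0.67 835
brass_cup side [325.5 211.3] 0.84 827
done1 top [359.4 246.8] 0.97 763
done1 top [401.7 245.3] 0.97 838
done1 top [431.6 327.2] 0.71 784
done1 side [326.5 313.7] 0.79 1076
done1 side [226.5 371.9] 0.72 1417
done1 side [325.5 271.6] 0.66 859
done1 side [371.  305.2] 0.38 20776
1.5
```

View pics/top1.png

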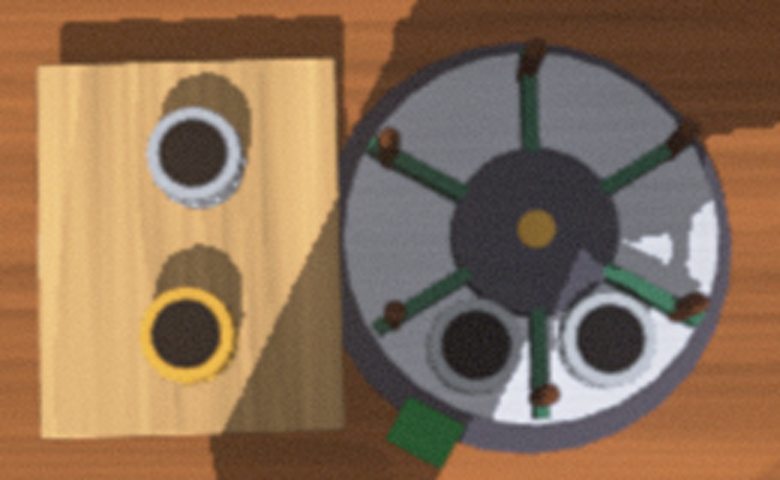

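View pics/side1.png

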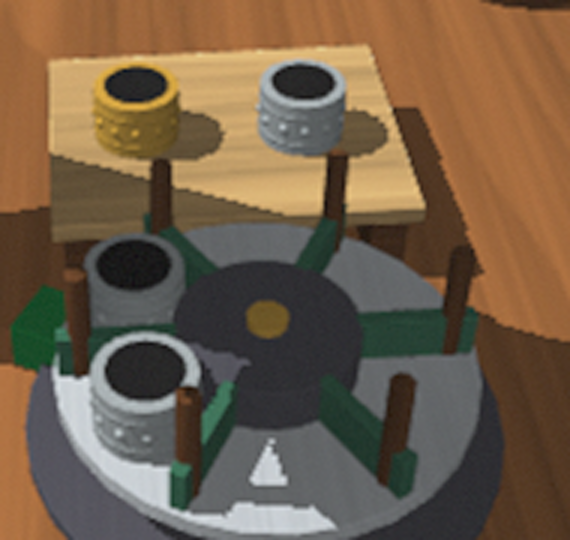

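```bash
cat > fit.py <<'E'
from h import *
from scipy.optimize import least_squares
P={n:shot(n) for n in ['top','side']}
T=lambda a,b:(200+a/3,130+b/3)
S=lambda a,b:(280+a/3,180+b/3)
def pol(r,deg,z): return (r*np.cos(np.radians(deg)),r*np.sin(np.radians(deg)),z)
obs=[('top',(0,0,.09),T(536,229)),('side',(0,0,.09),S(268,319))]
for c,uv in (((.125,.328),T(38,66)),((.125,.128),T(335,59)),((-.125,.128),T(343,429)),((-.125,.328),T(41,438))): obs.append(('top',(*c,.06),uv))
for c,uv in (((.125,.328),S(368,46)),((.125,.128),S(423,211)),((-.125,.128),S(53,222)),((-.125,.328),S(49,62))): obs.append(('side',(*c,.06),uv))
for a,uv in ((120,S(161,163)),(60,S(337,156)),(0,S(461,250)),(300,S(402,378)),(240,S(188,393)),(180,S(75,273))): obs.append(('side',pol(.108,a,.135),uv))
for a,uv in ((120,T(394,313)),(60,T(388,139)),(180,T(544,393)),(240,T(695,302))): obs.append(('top',pol(.108,a,.135),uv))
def W(s,X):
    c,n=np.cos(s[2]),np.sin(s[2]);return np.array([s[0]+c*X[0]-n*X[1],s[1]+n*X[0]+c*X[1],X[2]])
def pk(p,X,k):
    u=proj(p,X);f=240/np.tan(np.radians(p['vertical_fov'])/2)
    d=np.array([u[0]-p['cx'],u[1]-p['cy']])/f;return u+k*(d@d)*d*f
def res(s): return np.concatenate([pk(P[c],W(s,X),s[3 if c=='top' else 4])-uv for c,X,uv in obs])
r=least_squares(res,[.535,-.125,0,0,0],loss='soft_l1');s=r.x
print('stand',s);
for o,e in zip(obs,res(s).reshape(-1,2)): print(o[0],np.round(o[1],3),np.round(e,1))
# cups: top centres triangulated incl. distortion
for l,z,a,b in (('silver',.102,T(193,153),S(303,80)),('brass',.102,T(186,334),S(136,86)),('d1',.1,T(476,345),S(134,264)),('d2',.1,T(610,339),S(149,371))):
    for t in (('top','side'),('top',),('side',)):
        g=lambda x:np.concatenate([pk(P[c],np.array([*x,z]),s[3 if c=='top' else 4])-uv for c,uv in (('top',a),('side',b)) if c in t])
        q=least_squares(g,s[:2]).x;c,n=np.cos(s[2]),np.sin(s[2]);d=q-s[:2]
        print(l,t,'world',np.round(q*1000,1),'stand',np.round([1000*(c*d[0]+n*d[1]),1000*(-n*d[0]+c*d[1])],1))
st=env.get_state()
from scipy.spatial.transform import Rotation as Ro
q=st['orientation'];print(np.round(Ro.from_quat([*q[1:],q[0]]).as_matrix(),3),st['clock'])
E
python3 fit.py
```

```text
stand [ 0.53661922 -0.12474688  0.03258028 -0.17452414  0.06463134]
top [0.   0.   0.09] [-0.4 -1. ]
side [0.   0.   0.09] [-1.5  0.1]
top [0.125 0.328 0.06 ] [ 0.4 -0.5]
top [0.125 0.128 0.06 ] [-0.6 -1.6]
top [-0.125  0.128  0.06 ] [ 0.1 -1. ]
top [-0.125  0.328  0.06 ] [ 0.3 -1.3]
side [0.125 0.328 0.06 ] [-0.7 -1.3]
side [0.125 0.128 0.06 ] [ 0.2 -1.7]
side [-0.125  0.128  0.06 ] [-2.1  1.4]
side [-0.125  0.328  0.06 ] [-1.6 -1.2]
side [-0.054  0.094  0.135] [-1.3 -0.1]
side [0.054 0.094 0.135] [-0.8 -0.9]
side [0.108 0.    0.135] [0.  0.2]
side [ 0.054 -0.094  0.135] [-0.6  0.8]
side [-0.054 -0.094  0.135] [-1.2 -0.1]
side [-0.108  0.     0.135] [-1.1 -0.4]
top [-0.054  0.094  0.135] [-0.  -2.1]
top [0.054 0.094 0.135] [ 0.2 -1.7]
top [-0.108  0.     0.135] [ 1.7 -1. ]
top [-0.054 -0.094  0.135] [ 0.2 -1.3]
silver ('top', 'side') world [583.6  96.1] stand [ 54.1 219.2]
silver ('top',) world [581.5  95.9] stand [ 52.  219.1]
silver ('side',) world [586.1  97.4] stand [ 56.7 220.5]
brass ('top', 'side') world [467.1  98.3] stand [-62.2 225.1]
brass ('top',) world [464.8  98.6] stand [-64.5 225.6]
brass ('side',) world [469.8  96.8] stand [-59.5 223.6]
d1 ('top', 'side') world [461.2 -85.5] stand [-74.1  41.7]
d1 ('top',) world [458.5 -85.7] stand [-76.8  41.5]
d1 ('side',) world [463.5 -84.9] stand [-71.8  42.2]
d2 ('top', 'side') world [ 466.5 -171.5] stand [-71.6 -44.5]
d2 ('top',) world [ 462.6 -171.5] stand [-75.5 -44.3]
d2 ('side',) world [ 469.3 -171.5] stand [-68.8 -44.5]
[[ 0.     0.336 -0.942]
 [-0.    -0.942 -0.336]
 [-1.     0.    -0.   ]] 1.6
```

Request:
servo_tool(moves=[[0,-2.6,-3.23,0,-1],[0,-2.6,-3.23,0,-1],[0,-2.6,-3.23,0,-1],[0,-2.6,-3.23,0,-1],[0,-2.6,-3.23,0,-1],[0,-2.6,-3.23,0,-1],[0,-2.6,-3.23,0,-1],[0,-2.6,-3.23,0,-1],[0,-2.6,-3.23,0,-1],[0,-2.6,-3.23,0,-1]], grip_force=20)

```text
clock: 2.85
tcp_pos: [0.4107, -0.187, 0.2005]
orientation: [0.121, 0.697, 0.12, -0.697]
wrist_force: [0.8, -0.7, 0.8]
finger_gap: 0.0855
```

Request:
servo_tool(moves=[[0,-2.6,-3.23,0,-1],[0,-2.6,-3.23,0,-1],[0,-2.6,-3.23,0,-1],[0,-2.6,-3.23,0,-1],[0,-2.6,-3.23,0,-1],[0,-2.6,-3.23,0,-1],[0,-2.6,-3.23,0,-1],[0,-2.6,-3.23,0,-1],[0,0,0,-0.16,-1],[0,0,0,-0.16,-1]])

```text
clock: 4.1
tcp_pos: [0.5837, 0.0954, 0.1999]
orientation: [-0.232, -0.668, -0.232, 0.668]
wrist_force: [0.4, 0.4, 1.0]
finger_gap: 0.0854
```

Request:
servo_tool(moves=[[0,0,0,-0.16,-1],[0,0,0,-0.16,-1],[0,0,0,-0.16,-1],[0,0,0,-0.16,-1],[0,0,0,-0.16,-1],[0,0,0,-0.142,-1],[0,0,0,0,-1],[0,0,0,0,-1],[0,0,0,0,-1],[0,0,0,0,-1]])

```text
clock: 5.35
tcp_pos: [0.5835, 0.0946, 0.2003]
orientation: [0.508, 0.492, 0.508, -0.492]
wrist_force: [-0.3, 0.3, 0.7]
finger_gap: 0.0852
```

```bash
cat >> h.py <<'E'
from scipy.spatial.transform import Rotation as Ro
def tool():
    st=env.get_state();q=st['orientation'];R=Ro.from_quat([*q[1:],q[0]]).as_matrix()
    return st,np.array(st['tcp_pos']),R
S0=np.array([.5366,-.1247]);YAW=.0326
def w2s(x):
    c,n=np.cos(YAW),np.sin(YAW);d=np.asarray(x)[:2]-S0;return np.array([c*d[0]+n*d[1],-n*d[0]+c*d[1]])
def s2w(x):
    c,n=np.cos(YAW),np.sin(YAW);return S0+[c*x[0]-n*x[1],n*x[0]+c*x[1]]
E
python3 - <<'E'
from h import *
st,t,R=tool();print(np.round(R,3),np.round(t,4),np.round(st['joint_pos'],2),w2s(t))
for n,s in (('top',(180,60,200,200)),('side',(270,100,200,150))):
  p=shot(n);im=p['pixels'].copy()
  # expected fingertip points: gap 85, pads 13mm back
  for sg in (1,-1):
    X=t-R[:,0]*.013+R[:,1]*sg*.0425; u=proj(p,X);cv2.circle(im,tuple(int(round(v)) for v in u),1,(0,0,255),-1)
  u=proj(p,np.array([.5836,.0961,.102]));cv2.circle(im,tuple(int(round(v)) for v in u),1,(0,255,0),-1)
  x,y,w,h=s;cv2.imwrite(f'pics/{n}2.png',cv2.resize(im[y:y+h,x:x+w],None,fx=3,fy=3,interpolation=cv2.INTER_CUBIC))
E
```

```text
[[ 0.     0.999  0.033]
 [-0.     0.033 -0.999]
 [-1.     0.     0.   ]] [0.5835 0.0946 0.2003] [ 0.03  0.35  0.09  1.32 -0.    1.56] [0.05406224 0.21766892]
```

View pics/top2.png

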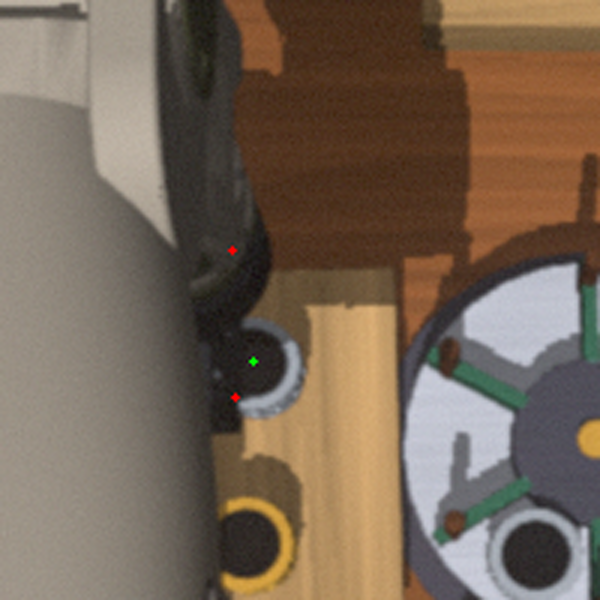

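View pics/side2.png

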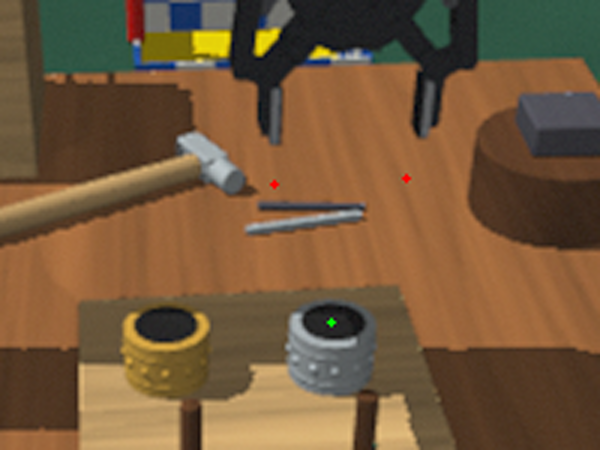

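Run:
```python
from h import *
p=shot('side')
for uv in ((363,147),(409.5,145.5)):
  c,d=ray(p,uv); 
  for y in (.08,.095,.11,.13): 
    X=c+d*(y-c[1])/d[1];print(uv,y,np.round(X,4))
print(c)
cv2.imwrite('pics/side3.png',p['pixels']);p=shot('top','top3.png')
```

```text
(363, 147) 0.08 [0.542  0.08   0.2493]
(363, 147) 0.095 [0.5437 0.095  0.2416]
(363, 147) 0.11 [0.5453 0.11   0.2339]
(363, 147) 0.13 [0.5475 0.13   0.2236]
(409.5, 145.5) 0.08 [0.6283 0.08   0.2494]
(409.5, 145.5) 0.095 [0.6317 0.095  0.2417]
(409.5, 145.5) 0.11 [0.635 0.11  0.234]
(409.5, 145.5) 0.13 [0.6395 0.13   0.2238]
[ 0.4583009  -0.67919822  0.63842776]
```

View pics/side3.png

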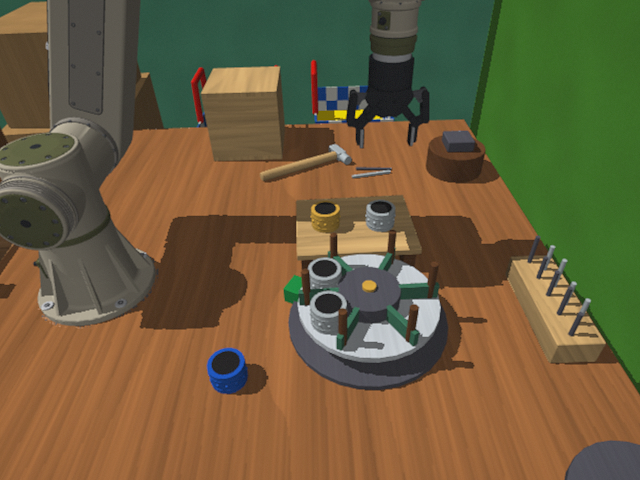

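View pics/top3.png

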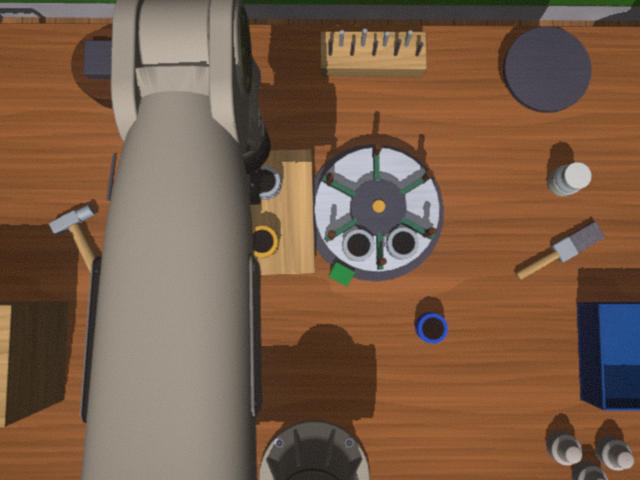

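Request:
servo_tool(moves=[[1,0,0,0,-1],[1,0,0,0,-1],[1,0,0,0,-1],[1,0,0,0,-1],[1,0,0,0,-1],[1,0,0,0,-1],[0,0,0,0,-1],[0,0,0,0,-1],[0,0,0,0,-1],[0,0,0,0,-1]])

```text
clock: 6.8
tcp_pos: [0.5838, 0.0946, 0.1407]
orientation: [0.509, 0.492, 0.508, -0.491]
wrist_force: [-0.4, 0.2, -0.4]
finger_gap: 0.0856
```

```bash
cat > look.py <<'E'
from h import *
import sys
def look(tag,crop=(270,130,190,150),back=.013,name='side',k=4,pts=()):
  st,t,R=tool();p=shot(name);im=p['pixels'].copy();g=st['finger_gap']/2
  x,y,w,h=crop;im=cv2.resize(im[y:y+h,x:x+w],None,fx=k,fy=k,interpolation=cv2.INTER_CUBIC)
  D=lambda X,c:cv2.circle(im,tuple(int(round(v)) for v in (proj(p,np.asarray(X))-[x,y]+.5)*k),2,c,-1)
  for sg in (1,-1): D(t-R[:,0]*back+R[:,1]*sg*g,(0,0,255))
  for X in pts: D(X,(0,255,0))
  cv2.imwrite(f'pics/{tag}.png',im)
  print('stand',np.round(w2s(t)*1000,1),'z',round(t[2]*1000,1),'gap',round(2*g,4),'F',np.round(st['wrist_force'],1),'t',st['clock'])
  return p
E
python3 -c "
from look import *
look('s4')"
```

```text
stand [ 54.3 217.6] z 140.7 gap 0.0856 F [-0.4  0.2 -0.4] t 6.8
```

View pics/s4.png

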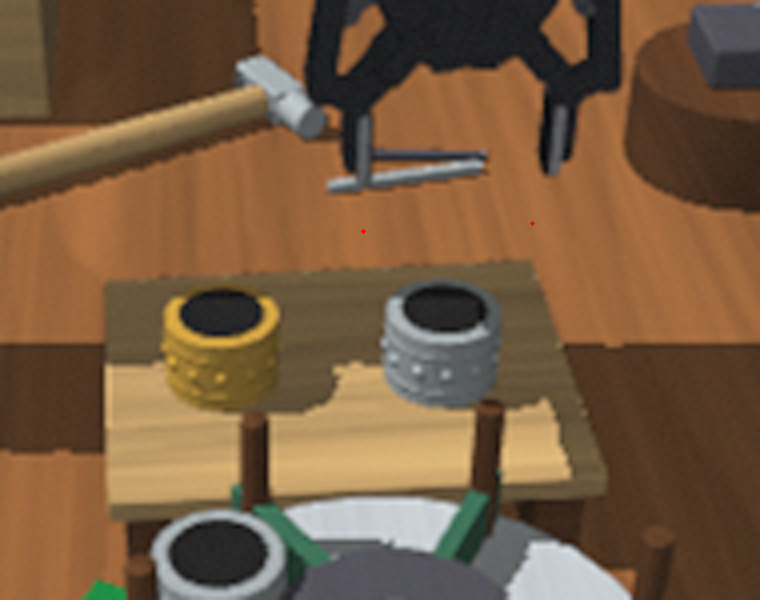

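Request:
servo_tool(moves=[[1,0,0,0,-1],[1,0,0,0,-1],[1,0,0,0,-1],[0,0,0,0,-1],[0,0,0,0,-1],[0,0,0,0,-1],[0,0,0,0,-1],[0,0,0,0,-1],[0,0,0,0,-1],[0,0,0,0,-1]])

```text
clock: 8.1
tcp_pos: [0.5835, 0.0946, 0.1103]
orientation: [0.508, 0.491, 0.508, -0.491]
wrist_force: [0.1, -0.4, 0.6]
finger_gap: 0.0854
```

```bash
python3 -c "
from look import *
look('s5')
look('t5',(200,130,190,150),name='top')"
```

```text
stand [ 54.1 217.6] z 110.3 gap 0.0854 F [ 0.1 -0.4  0.6] t 8.1
stand [ 54.  217.7] z 110.3 gap 0.0851 F [-0.1 -0.3  0.2] t 8.15
```

View pics/s5.png

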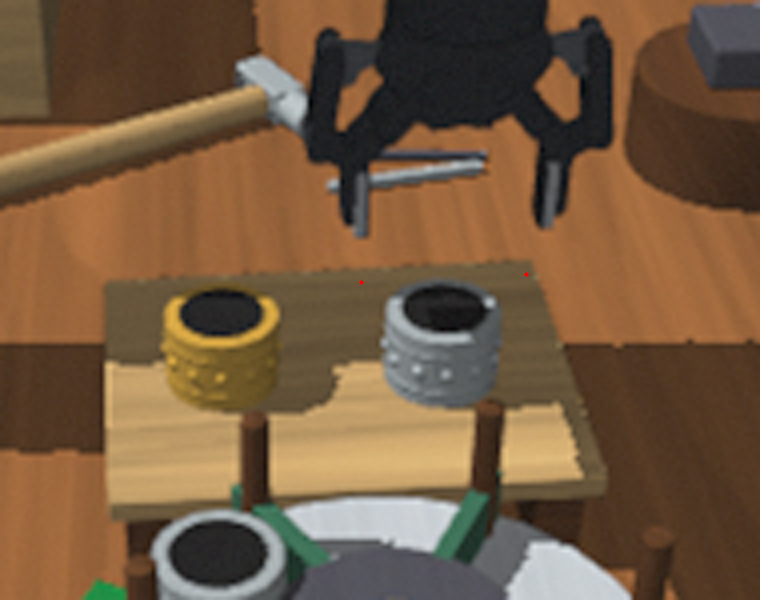

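View pics/t5.png

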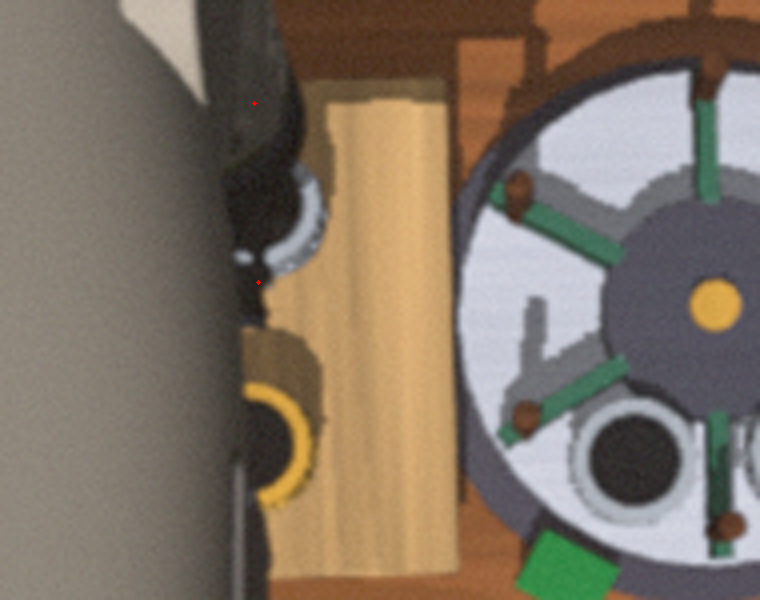

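Request:
servo_tool(moves=[[0.6,0,0,0,-1],[0.6,0,0,0,-1],[0.6,0,0,0,-1],[0.6,0,0,0,-1],[0.6,0,0,0,-1],[0.5,0,0,0,-1],[0,0,0,0,-1],[0,0,0,0,-1],[0,0,0,0,-1],[0,0,0,0,-1]])

```text
clock: 9.45
tcp_pos: [0.5837, 0.0946, 0.0755]
orientation: [0.509, 0.492, 0.508, -0.491]
wrist_force: [0.2, -0.8, 0.5]
finger_gap: 0.0857
```

```bash
python3 -c "
from look import *
look('s6')"
```

```text
stand [ 54.3 217.6] z 75.5 gap 0.0857 F [ 0.2 -0.8  0.5] t 9.45
```

View pics/s6.png

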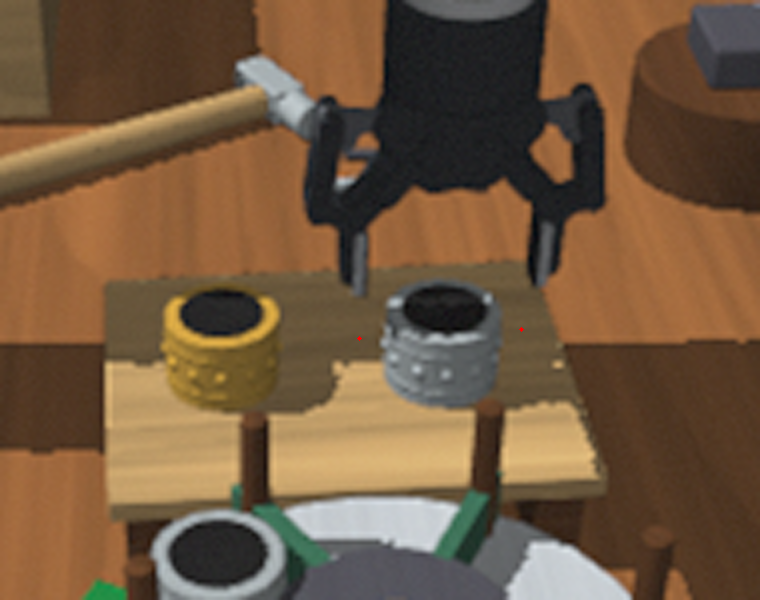

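Request:
servo_tool(moves=[[0.3,0,0,0,-1],[0.3,0,0,0,-1],[0.3,0,0,0,-1],[0.3,0,0,0,-1],[0.3,0,0,0,-1],[0,0,0,0,-1],[0,0,0,0,-1],[0,0,0,0,-1],[0,0,0,0,-1],[0,0,0,0,-1]])

```text
clock: 10.75
tcp_pos: [0.5836, 0.0946, 0.0604]
orientation: [0.508, 0.491, 0.508, -0.491]
wrist_force: [0.1, 0.8, -0.3]
finger_gap: 0.086
```

```bash
python3 -c "
from look import *
look('s7')
look('t7',(200,130,190,150),name='top')"
```

```text
stand [ 54.1 217.7] z 60.4 gap 0.086 F [ 0.1  0.8 -0.3] t 10.75
stand [ 54.1 217.7] z 60.3 gap 0.0853 F [0.5 0.1 0.8] t 10.8
```

View pics/s7.png

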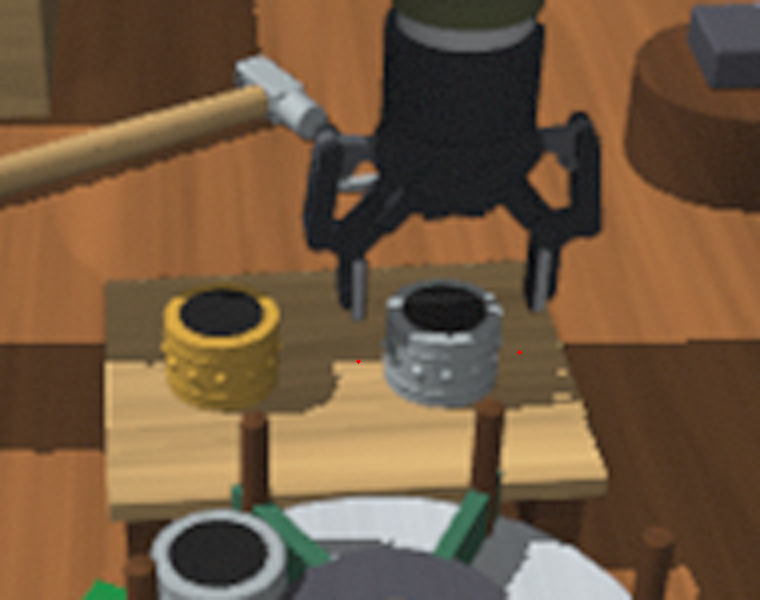

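View pics/t7.png

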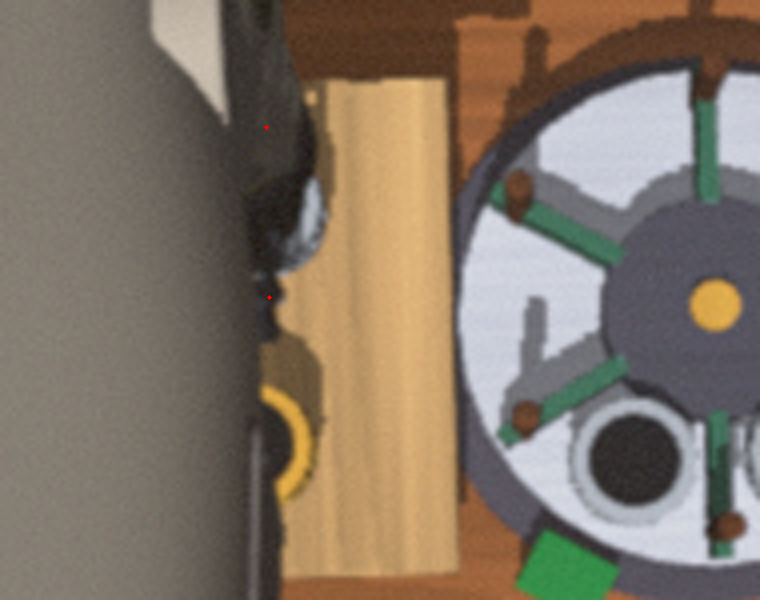

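Request:
servo_tool(moves=[[0,0,0,0,-0.65],[0,0,0,0,-0.65],[0,0,0,0,-0.65],[0,0,0,0,-0.65],[0,0,0,0,-0.65],[0,0,0,0,-0.65],[0,0,0,0,-0.65],[0,0,0,0,-0.65],[0,0,0,0,-0.65],[0,0,0,0,-0.65]])

```text
clock: 12.1
tcp_pos: [0.5835, 0.0946, 0.0602]
orientation: [0.508, 0.491, 0.508, -0.491]
wrist_force: [1.1, -0.2, -0.4]
finger_gap: 0.0704
```

```bash
python3 -c "
from look import *
look('s8')"
```

```text
stand [ 54.  217.7] z 60.2 gap 0.0704 F [ 1.1 -0.2 -0.4] t 12.1
```

View pics/s8.png

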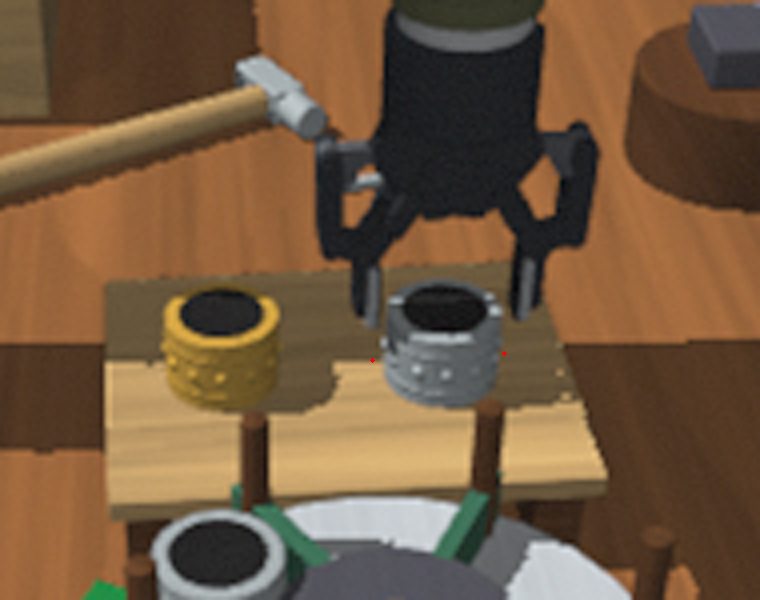

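Request:
servo_tool(moves=[[0.2,0,0,0,-0.65],[0.2,0,0,0,-0.65],[0.2,0,0,0,-0.65],[0,0,0,0,-0.65],[0,0,0,0,-0.5],[0,0,0,0,-0.3],[0,0,0,0,-0.2],[0,0,0,0,-0.2],[0,0,0,0,-0.2],[0,0,0,0,-0.2]], grip_force=20)

```text
clock: 13.4
tcp_pos: [0.5837, 0.0946, 0.0545]
orientation: [0.509, 0.492, 0.508, -0.491]
wrist_force: [0.2, -0.1, 3.7]
finger_gap: 0.0591
```

```bash
python3 -c "
from look import *
look('s9')"
```

```text
stand [ 54.3 217.6] z 54.5 gap 0.0591 F [ 0.2 -0.1  3.7] t 13.4
```

View pics/s9.png

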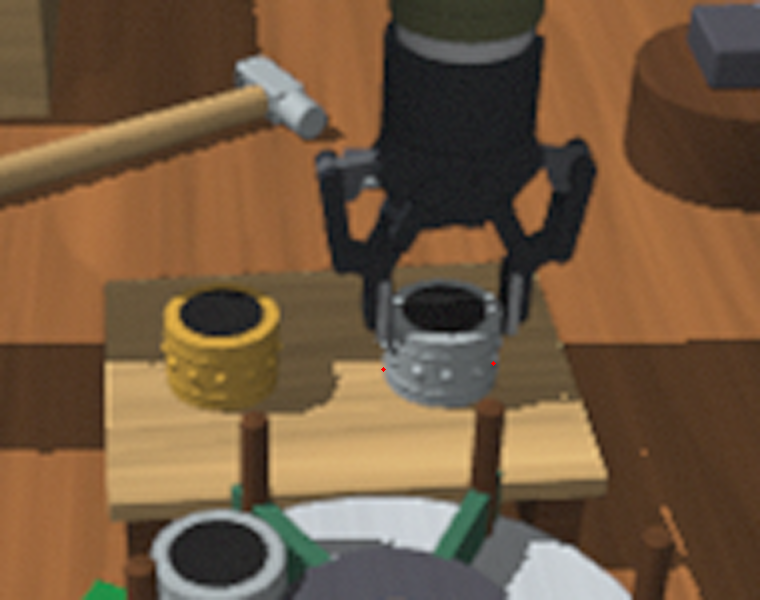

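Request:
servo_tool(moves=[[0,-0.3,0.5,0,-0.2],[0,-0.6,0.8,0,-0.2],[0,-0.6,0.8,0,-0.2],[0,-0.7,0.8,0,-0.2],[0,-0.7,0.8,0,-0.2],[0,-0.7,0.8,0,-0.2],[0,-0.7,0.8,0,-0.2],[0,-0.6,0.8,0,-0.2],[0,-0.5,0.6,0,-0.2],[0,0,0,0,-0.2]])

```text
clock: 14.7
tcp_pos: [0.5311, 0.0247, 0.0545]
orientation: [0.508, 0.491, 0.508, -0.492]
wrist_force: [0.6, -0.1, 6.2]
finger_gap: 0.059
```

```bash
python3 -c "
from look import *
look('s10',pts=[(*s2w((0,.150)),.102),(*s2w((0,.085)),.1)])
look('t10',(200,130,190,150),name='top',pts=[(*s2w((0,.150)),.102),(*s2w((0,.085)),.1)])"
```

```text
stand [ -0.7 149.5] z 54.5 gap 0.059 F [ 0.6 -0.1  6.2] t 14.7
stand [ -0.7 149.5] z 54.5 gap 0.0591 F [ 0.2 -0.2  7. ] t 14.75
```

View pics/s10.png

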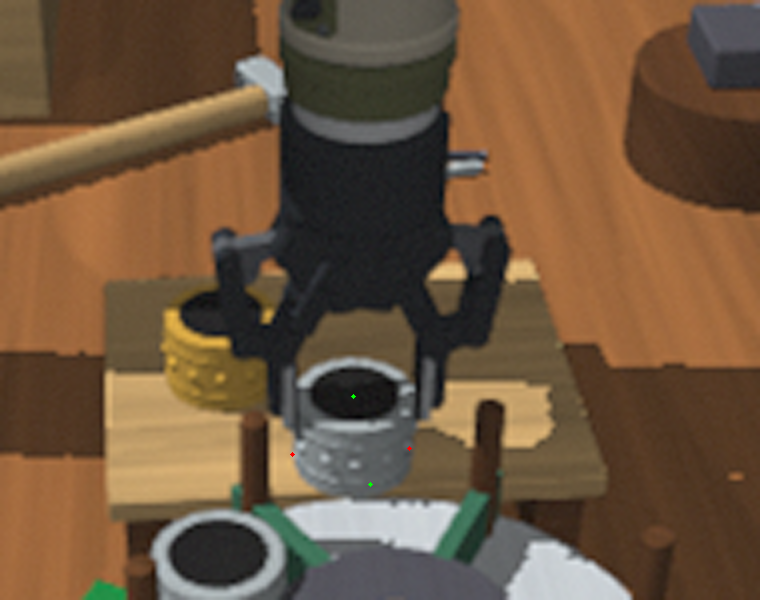

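View pics/t10.png

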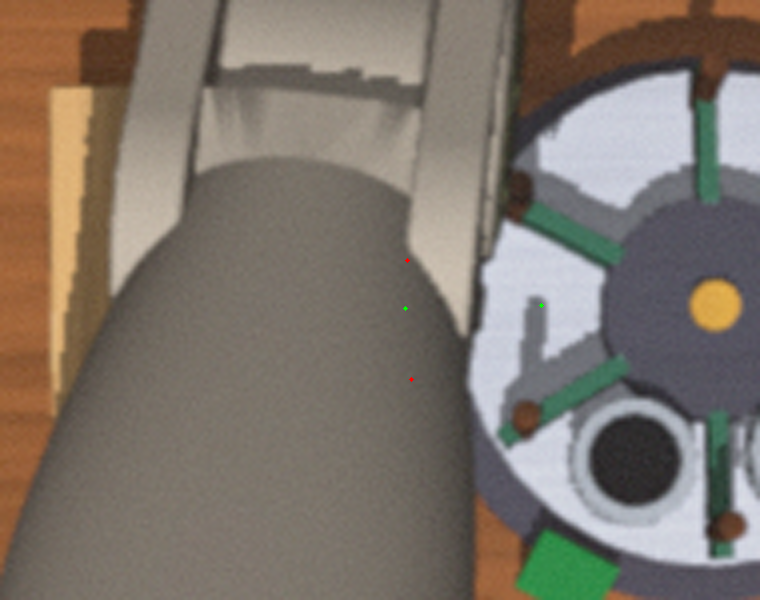

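Request:
servo_tool(moves=[[0,0,0,0,-0.6],[0,0,0,0,-0.8],[0,0,0,0,-0.8],[0,0,0,0,-0.8],[0.0,0,0,0,-0.8],[-1.0,0,0,0,-0.8],[-2.0,0,0,0,-0.8],[-2.2,0,0,0,-0.8],[-2.2,0,0,0,-0.8],[-2.1,0,0,0,-0.8]])

```text
clock: 16.05
tcp_pos: [0.5321, 0.0258, 0.1509]
orientation: [0.509, 0.492, 0.508, -0.491]
wrist_force: [0.3, -0.2, -0.1]
finger_gap: 0.0769
```

Request:
servo_tool(moves=[[0,0,-1,0,0.39],[0,0.1,-1.5,0,0.39],[0,0,-1.5,0,0.39],[0,0,-0.6,0,0.39],[0,0,0,0,0.39],[0,0,0,0,0.39],[0,0,0,0,0.39],[1.5,0,0,0,0.39],[1.5,0,0,0,0.39],[0,0,0,0,0.39]])

```text
clock: 17.3
tcp_pos: [0.5296, 0.0717, 0.1171]
orientation: [0.507, 0.491, 0.509, -0.492]
wrist_force: [-0.6, -0.6, -1.2]
finger_gap: 0.0265
```

```bash
python3 -c "
from look import *
look('s11',pts=[(*s2w((0,.150)),.102),(*s2w((0,.085)),.1)])"
```

```text
stand [ -0.6 196.5] z 117.1 gap 0.0265 F [-0.6 -0.6 -1.2] t 17.3
```

View pics/s11.png

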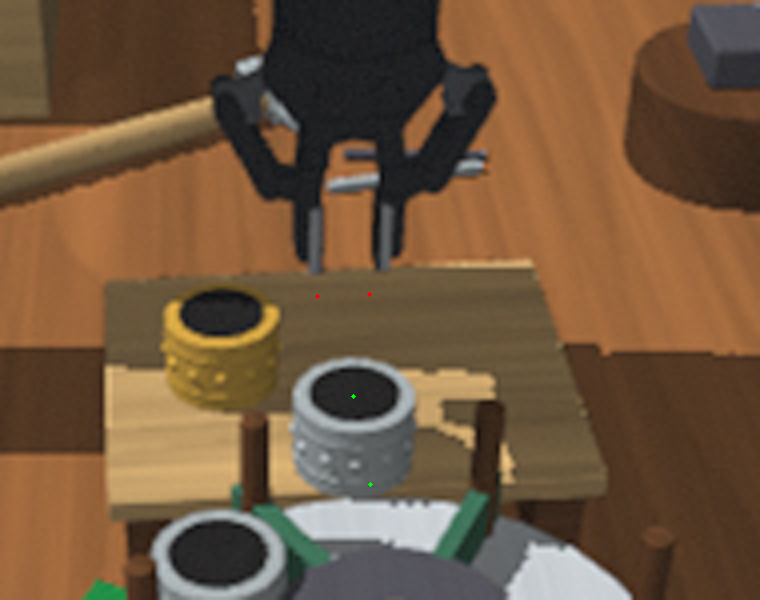

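Request:
servo_tool(moves=[[1.2,0,0,0,0.39],[1.5,0,0,0,0.39],[1.2,0,0,0,0.39],[0.6,0,0,0,0.39],[0.3,0,0,0,0.39],[0.3,0,0,0,0.39],[0.3,0,0,0,0.39],[0.2,0,0,0,0.39],[0,0,0,0,0.39],[0,0,0,0,0.39]])

```text
clock: 18.6
tcp_pos: [0.5314, 0.0718, 0.0634]
orientation: [0.509, 0.491, 0.508, -0.491]
wrist_force: [-1.3, -0.0, -0.1]
finger_gap: 0.0259
```

```bash
python3 -c "
from look import *
look('s12',pts=[(*s2w((0,.150)),.102),(*s2w((0,.085)),.1)])"
```

```text
stand [  1.2 196.6] z 63.4 gap 0.0259 F [-1.3 -0.  -0.1] t 18.6
```

View pics/s12.png

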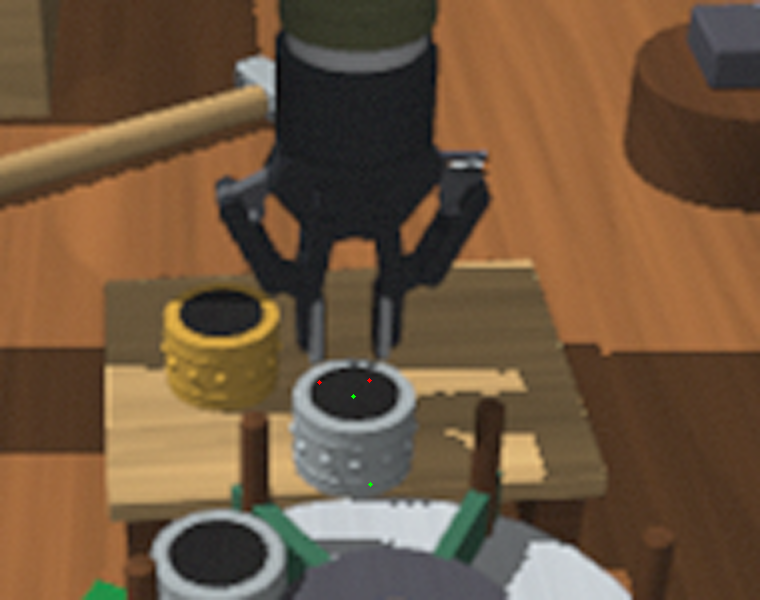

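```bash
python3 -c "
from h import *
p=shot('side')
for uv in ((349.5,219.5),(365.5,219)):
  c,d=ray(p,uv)
  for y in (.05,.0608,.0718,.09):
    X=c+d*(y-c[1])/d[1];print(uv,y,np.round(X,4))
"
```

```text
(349.5, 219.5) 0.05 [0.517  0.05   0.1063]
(349.5, 219.5) 0.0608 [0.5178 0.0608 0.0984]
(349.5, 219.5) 0.0718 [0.5187 0.0718 0.0904]
(349.5, 219.5) 0.09 [0.5202 0.09   0.0771]
(365.5, 219) 0.05 [0.549  0.05   0.1062]
(365.5, 219) 0.0608 [0.5504 0.0608 0.0983]
(365.5, 219) 0.0718 [0.5517 0.0718 0.0903]
(365.5, 219) 0.09 [0.554 0.09  0.077]
```

Request:
servo_tool(moves=[[0.2,0,0,0,0.39],[0.2,0,0,0,0.39],[0.2,0,0,0,0.39],[0,0,0,0,0.39],[0,0,0,0,0.39],[0,0,0,0,0.39],[0,0,0,0,0.39],[0,0,0,0,0.39],[0,0,0,0,0.39],[0,0,0,0,0.39]])

```text
clock: 19.95
tcp_pos: [0.5313, 0.0718, 0.0573]
orientation: [0.508, 0.491, 0.508, -0.491]
wrist_force: [0.1, -1.0, -0.4]
finger_gap: 0.026
```

Request:
servo_tool(moves=[[0.2,0,0,0,0.39],[0.2,0,0,0,0.39],[0.2,0,0,0,0.39],[0,0,0,0,0.39],[0,0,0,0,0.39],[0,0,0,0,0.39],[0,0,0.3,0,0.39],[0,0,0.3,0,0.39],[0,0,0.3,0,0.39],[0,0,0.2,0,0.39]])

```text
clock: 21.2
tcp_pos: [0.5316, 0.0608, 0.0513]
orientation: [0.508, 0.492, 0.509, -0.491]
wrist_force: [0.5, 1.4, 0.9]
finger_gap: 0.0264
```

```bash
python3 -c "
from look import *
look('s13',pts=[(*s2w((0,.150)),.102),(*s2w((0,.085)),.1)])"
```

```text
stand [  1.  185.5] z 51.3 gap 0.0264 F [0.5 1.4 0.9] t 21.2
```

View pics/s13.png

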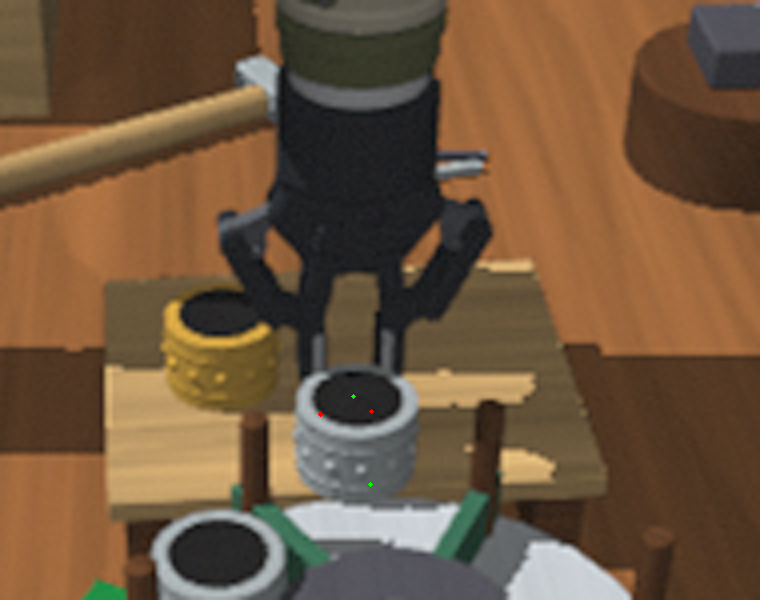

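Request:
servo_tool(moves=[[0,0,0.4,0,0.39],[0,-0.05,0.6,0,0.39],[0,-0.05,0.6,0,0.39],[0,0,0.6,0,0.39],[0,0,0.6,0,0.39],[0,0,0.6,0,0.39],[0,0,0.6,0,0.39],[0,0,0.6,0,0.39],[0,0,0.5,0,0.39],[0,0,0.4,0,0.39]])

```text
clock: 22.5
tcp_pos: [0.5326, 0.0055, 0.0513]
orientation: [0.508, 0.491, 0.508, -0.491]
wrist_force: [0.7, 0.7, -0.6]
finger_gap: 0.0262
```

```bash
python3 -c "
from look import *
look('s14',pts=[(*s2w((0,.085)),.1)])"
```

```text
stand [  0.2 130.3] z 51.3 gap 0.0262 F [ 0.7  0.7 -0.6] t 22.5
```

View pics/s14.png

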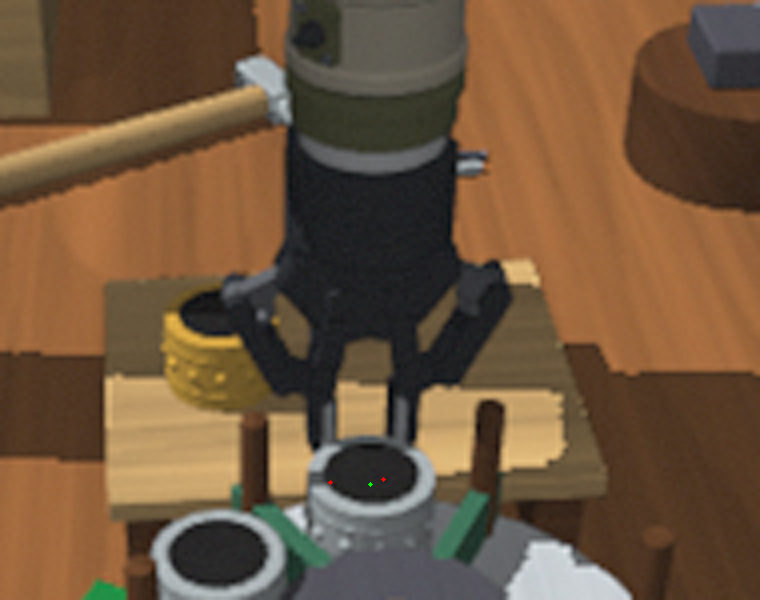

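Request:
servo_tool(moves=[[0,0,0.15,0,0.39],[0,0,0.15,0,0.39],[0,0,0.15,0,0.39],[0,0,0.1,0,0.39],[0,0,0.1,0,0.39],[0,0,0.1,0,0.39],[0,0,0.05,0,0.39],[0,0,0,0,0.39],[0,0,0,0,0.39],[0,0,0,0,0.39]])

```text
clock: 23.8
tcp_pos: [0.5328, -0.0017, 0.0513]
orientation: [0.508, 0.492, 0.509, -0.491]
wrist_force: [-0.5, 4.8, 1.2]
finger_gap: 0.0263
```

```bash
python3 -c "
from look import *
look('s15',pts=[(*s2w((0,.085)),.1)])"
```

```text
stand [  0.2 123.1] z 51.3 gap 0.0263 F [-0.5  4.8  1.2] t 23.8
```

View pics/s15.png

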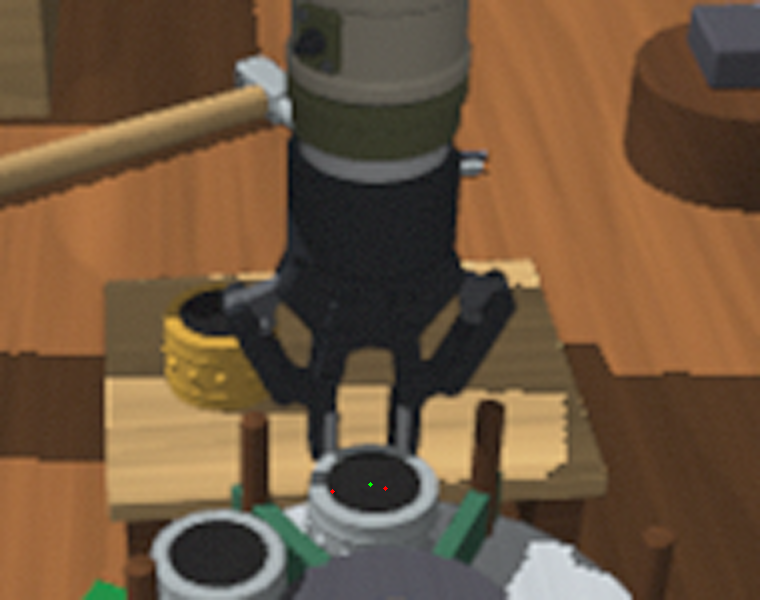

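Request:
servo_tool(moves=[[0,0,0.05,0,0.39],[0,0,0.05,0,0.39],[0,0,0.05,0,0.39],[0,0,0.05,0,0.39],[0,0,0,0,0.39],[0,0,0,0,0.39],[0,0,0,0,0.39],[0,0,0,0,0.39],[0,0,0,0,0.39],[0,0,0,0,0.39]])

```text
clock: 25.1
tcp_pos: [0.5327, -0.0019, 0.0514]
orientation: [0.508, 0.492, 0.51, -0.49]
wrist_force: [-0.1, 11.1, 3.2]
finger_gap: 0.0258
```

Request:
servo_tool(moves=[[0,0,-0.5,0,0.39],[0,0,-0.6,0,0.39],[0,0,-0.6,0,0.39],[-1.5,0,0,0,0.3],[-2,0,0,0,0.3],[-2,0,0,0,0.3],[-2,0,0,0,0.3],[-2,0,0,0,0.3],[0,0,0,0,0.3],[0,0,0,0,0.3]])

```text
clock: 26.35
tcp_pos: [0.5322, 0.0127, 0.1461]
orientation: [0.508, 0.491, 0.508, -0.492]
wrist_force: [-0.9, 0.3, -1.3]
finger_gap: 0.0298
```

```bash
python3 -c "
from look import *
p=look('s16',pts=[(*s2w((0,.085)),.1)])
"
```

```text
stand [1.000e-01 1.374e+02] z 146.1 gap 0.0298 F [-0.9  0.3 -1.3] t 26.35
```

View pics/s16.png

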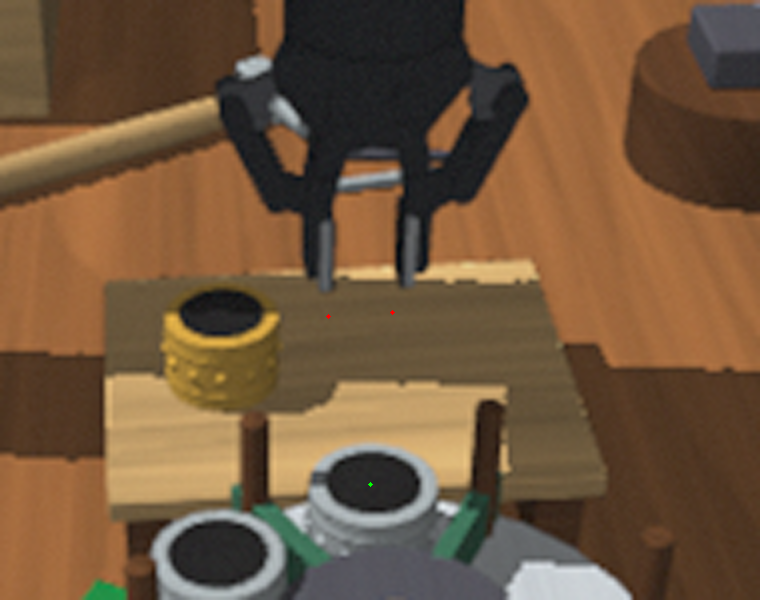

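Request:
servo_tool(moves=[[0,1.0,0.8,0,0.3],[0,1.5,1.2,0,0.3],[0,1.5,1.2,0,0.3],[0,1.4,1.2,0,0.3],[0,0,0,0.175,0.3],[0,0,0,0.175,0.3],[0,0,0,0.174,0.3],[0,0,0,0,0.3],[0,0,0,0,0.3],[0,0,0,0,0.3]])

```text
clock: 27.65
tcp_pos: [0.5878, -0.0294, 0.1461]
orientation: [-0.364, -0.606, -0.364, 0.606]
wrist_force: [-0.4, 0.5, -0.3]
finger_gap: 0.03
```

```bash
python3 -c "
from look import *
P=[(*s2w((.054,.0935)),.135)]
p=look('s17',pts=P);look('t17',(200,130,190,150),name='top',pts=P)
print(tool()[2].round(3))
"
```

```text
stand [54.3 93.5] z 146.1 gap 0.03 F [-0.4  0.5 -0.3] t 27.65
stand [54.3 93.6] z 146.2 gap 0.0298 F [-0.3  0.3 -0.2] t 27.7
[[-0.     0.883 -0.47 ]
 [-0.    -0.47  -0.883]
 [-1.     0.     0.   ]]
```

View pics/s17.png

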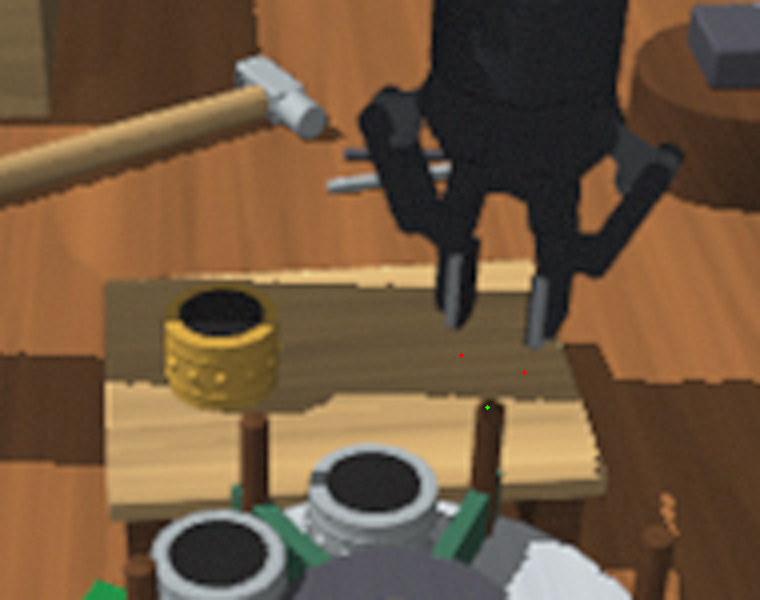

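View pics/t17.png

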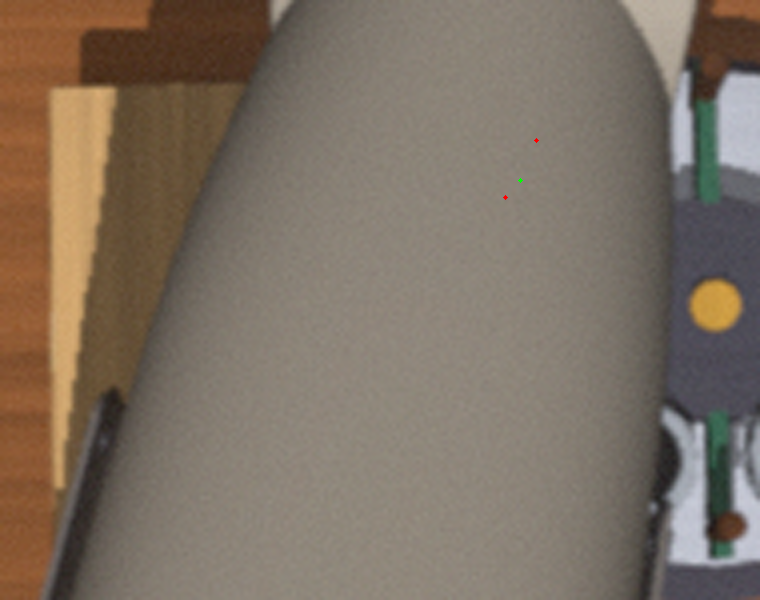

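Request:
servo_tool(moves=[[1.2,0,0,0,0.3],[1.4,0,0,0,0.3],[1.0,0,0,0,0.3],[0.4,0,0,0,0.3],[0.3,0,0,0,0.3],[0.3,0,0,0,0.3],[0.2,0,0,0,0.3],[0,0,0,0,0.3],[0,0,0,0,0.3],[0,0,0,0,0.3]])

```text
clock: 29.0
tcp_pos: [0.5879, -0.0294, 0.0984]
orientation: [0.364, 0.606, 0.364, -0.606]
wrist_force: [0.6, -0.4, -0.6]
finger_gap: 0.0294
```

```bash
python3 -c "
from look import *
P=[(*s2w((.054,.0935)),.135)]
p=look('s18',pts=P)
"
```

```text
stand [54.3 93.6] z 98.4 gap 0.0294 F [ 0.6 -0.4 -0.6] t 29.0
```

View pics/s18.png

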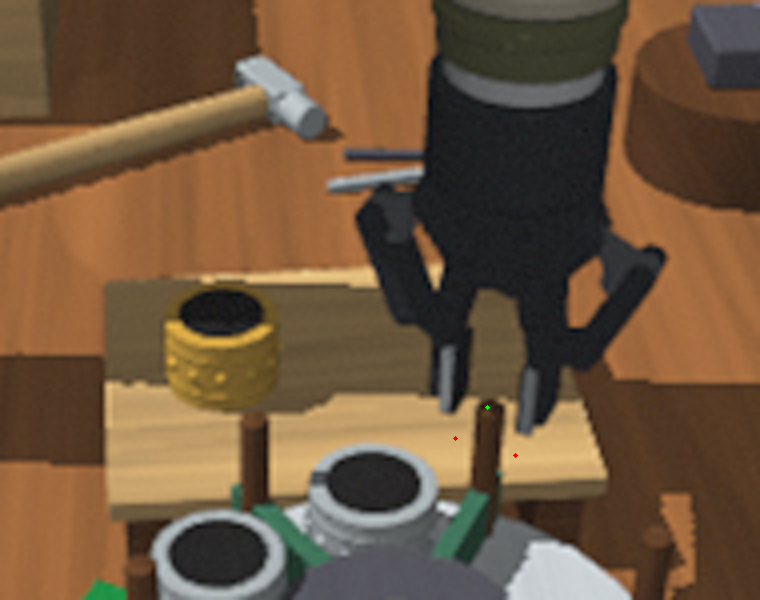

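Request:
servo_tool(moves=[[0.4,0,0,0,0.3],[0.5,0,0,0,0.3],[0.5,0,0,0,0.3],[0.4,0,0,0,0.3],[0,0,0,0,0.4],[0,0,0,0,0.5],[0,0,0,0,0.5],[0,0,0,0,0.5],[0,0,0,0,0.5],[0,0,0,0,0.5]])

```text
clock: 30.3
tcp_pos: [0.5878, -0.0293, 0.0803]
orientation: [0.364, 0.606, 0.364, -0.606]
wrist_force: [0.1, 1.5, 0.2]
finger_gap: 0.0215
```

```bash
python3 -c "
from look import *
P=[(*s2w((.054,.0935)),.135)]
p=look('s19',pts=P)
"
python3 - <<'E'
# arc rows: 20 rows, 3deg each: shift in tool frame with half-step chord
import numpy as np
a=np.radians(3);r=10.8
# jaw y dir = -tangent(CCW); tool z = inward. chord length 2r sin(a/2), inward r(1-cos a)
print(r*np.sin(a), r*(1-np.cos(a)))
E
```

```text
stand [54.2 93.6] z 80.3 gap 0.0215 F [0.1 1.5 0.2] t 30.3
0.5652283274237935 0.014801024650602602
```

View pics/s19.png

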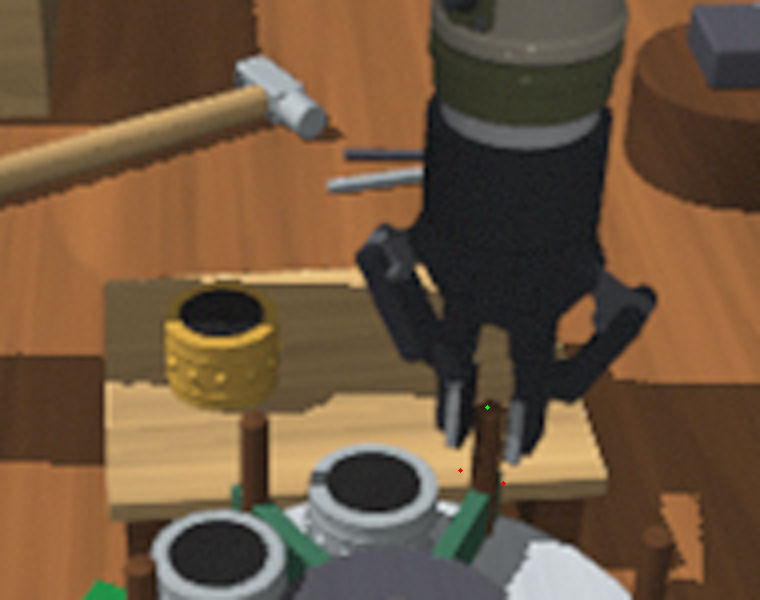

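Request:
servo_tool(moves=[[0,-0.565,0.015,-0.0524,0.5],[0,-0.565,0.015,-0.0524,0.5],[0,-0.565,0.015,-0.0524,0.5],[0,-0.565,0.015,-0.0524,0.5],[0,-0.565,0.015,-0.0524,0.5],[0,-0.565,0.015,-0.0524,0.5],[0,-0.565,0.015,-0.0524,0.5],[0,-0.565,0.015,-0.0524,0.5],[0,0,0,0,0.5],[0,0,0,0,0.5]])

```text
clock: 31.6
tcp_pos: [0.5446, -0.017, 0.0803]
orientation: [-0.482, -0.518, -0.482, 0.518]
wrist_force: [0.8, 0.3, -0.7]
finger_gap: 0.0214
```

```bash
python3 -c "
from look import *
st,t,R=tool();q=w2s(t);print(np.hypot(*q),np.degrees(np.arctan2(q[1],q[0])),np.degrees(np.arctan2(R[1,1],R[0,1])-YAW))
p=look('s20')
"
```

```text
0.10803001236684688 83.86040399647618 -5.976613743041078
stand [ 11.6 107.4] z 80.3 gap 0.0214 F [ 0.8  0.3 -0.7] t 31.6
```

View pics/s20.png

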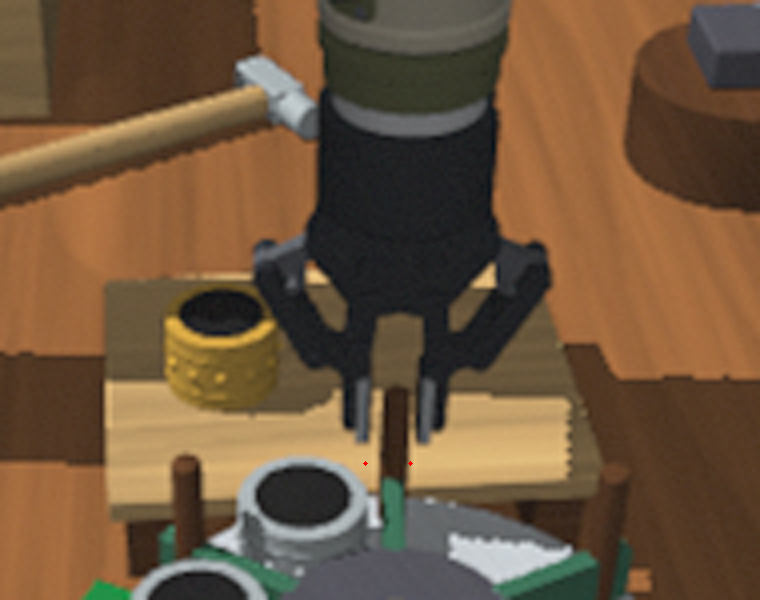

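Request:
servo_tool(moves=[[0,-0.565,0.015,-0.0524,0.5],[0,-0.565,0.015,-0.0524,0.5],[0,-0.565,0.015,-0.0524,0.5],[0,-0.565,0.015,-0.0524,0.5],[0,-0.565,0.015,-0.0524,0.5],[0,-0.565,0.015,-0.0524,0.5],[0,-0.565,0.015,-0.0524,0.5],[0,-0.565,0.015,-0.0524,0.5],[0,-0.565,0.015,-0.0524,0.5],[0,-0.565,0.015,-0.0524,0.5]])

```text
clock: 32.9
tcp_pos: [0.4892, -0.0279, 0.0802]
orientation: [0.6, 0.374, 0.6, -0.375]
wrist_force: [0.4, -0.7, -0.5]
finger_gap: 0.0216
```

Request:
servo_tool(moves=[[0,-0.565,0.015,-0.0524,0.5],[0,-0.565,0.015,-0.0524,0.5],[0,0,0,0,0.5],[0,0,0,0,0.5],[0,0,0,0,0.3],[0,0,0,0,0.2],[0,0,0,0,0.2],[0,0,0,0,0.2],[0,0,0,0,0.2],[0,0,0,0,0.2]])

```text
clock: 34.15
tcp_pos: [0.4799, -0.033, 0.0803]
orientation: [0.618, 0.343, 0.618, -0.343]
wrist_force: [-0.9, 0.7, -0.5]
finger_gap: 0.0344
```

```bash
python3 -c "
from look import *
st,t,R=tool();q=w2s(t);print(np.hypot(*q),np.degrees(np.arctan2(q[1],q[0])),np.degrees(np.arctan2(R[1,1],R[0,1])-YAW))
p=look('s21',(270,170,190,150),pts=[(*s2w((-.0736,.0425)),.1)])
"
```

```text
0.10779615621667839 119.88120158245802 30.101594975203252
stand [-53.7  93.5] z 80.3 gap 0.0344 F [-0.9  0.7 -0.5] t 34.15
```

View pics/s21.png

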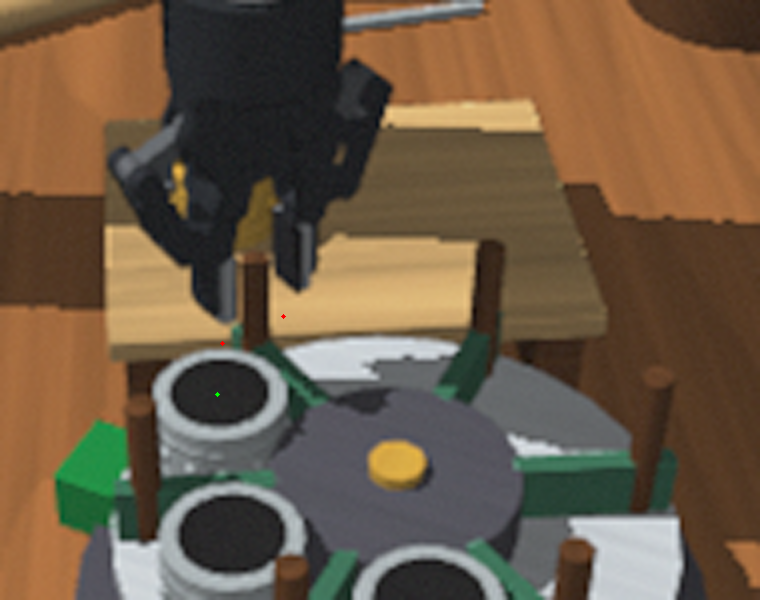

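Request:
servo_tool(moves=[[-0.5,0,0,0,0.2],[-1,0,0,0,0.2],[-1.5,0,0,0,0.2],[-2,0,0,0,0.2],[-2.5,0,0,0,0.2],[-2.5,0,0,0,0.2],[-2.5,0,0,0,0.2],[-2,0,0,0,0.2],[0,0,0,0,0.2],[0,0,0,0,0.2]])

```text
clock: 35.45
tcp_pos: [0.4797, -0.033, 0.2251]
orientation: [0.618, 0.343, 0.618, -0.343]
wrist_force: [-0.5, 0.9, -0.4]
finger_gap: 0.0344
```

Request:
servo_tool(moves=[[0,-1.5,-3,0,0.2],[0,-1.5,-4,0,0.2],[0,-1.5,-4,0,0.2],[0,-1.5,-4,0,0.2],[0,-1.5,-4,0,0.2],[0,0,-4,0,0.2],[0,0,-2,0,0.2],[0,0,0,0,0.2],[0,0,0,0,0.2],[0,0,0,0,0.2]])

```text
clock: 36.7
tcp_pos: [0.2842, 0.1388, 0.225]
orientation: [0.618, 0.343, 0.618, -0.344]
wrist_force: [0.4, -0.1, -0.1]
finger_gap: 0.0343
```

```bash
python3 -c "
from look import *
P=[(*s2w((-.0736,.0425)),.1),(*s2w((-.0736,-.0425)),.1),(*s2w((0,-.085)),.1),(*s2w((-.062,.225)),.102)]+[(*s2w((.108*np.cos(a),.108*np.sin(a))),.135) for a in np.radians(np.arange(0,360,60))]
p=look('s22',(270,170,190,150),pts=P);look('t22',(200,130,190,150),name='top',pts=P)
"
```

```text
stand [-243.7  271.6] z 225.0 gap 0.0343 F [ 0.4 -0.1 -0.1] t 36.7
stand [-243.6  271.6] z 225.1 gap 0.0341 F [ 0.3 -0.6 -0.1] t 36.75
```

View pics/s22.png

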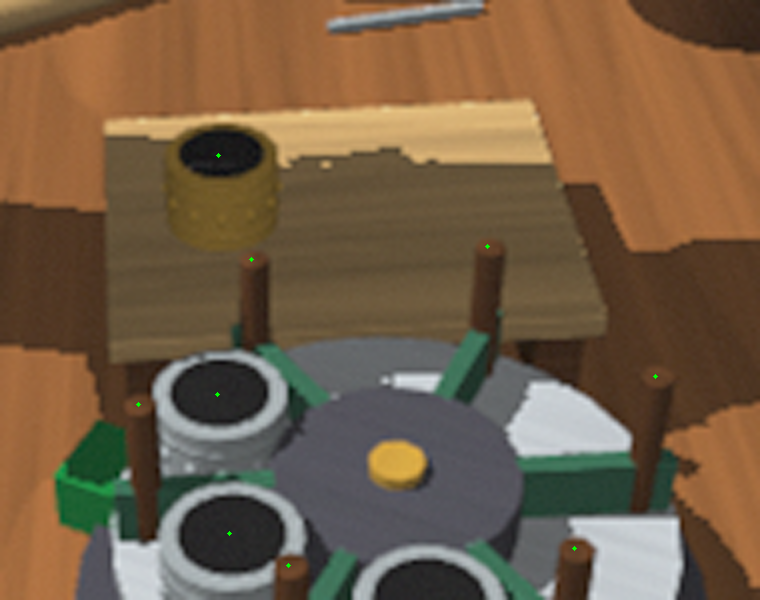

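View pics/t22.png

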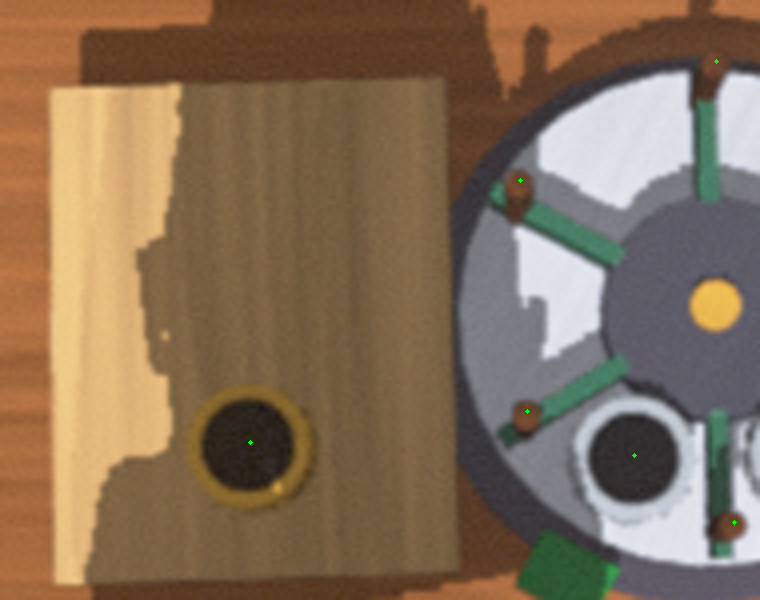

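```bash
python3 -c "
from look import *
P=[(*s2w((-.0736,.0425)),.1),(*s2w((-.0736,-.0425)),.1),(*s2w((0,-.085)),.1)]
look('t23',(300,130,150,150),name='top',pts=P)
"
```

```text
stand [-243.6  271.6] z 225.1 gap 0.0342 F [-0.1 -0.4  0.4] t 36.8
```

View pics/t23.png

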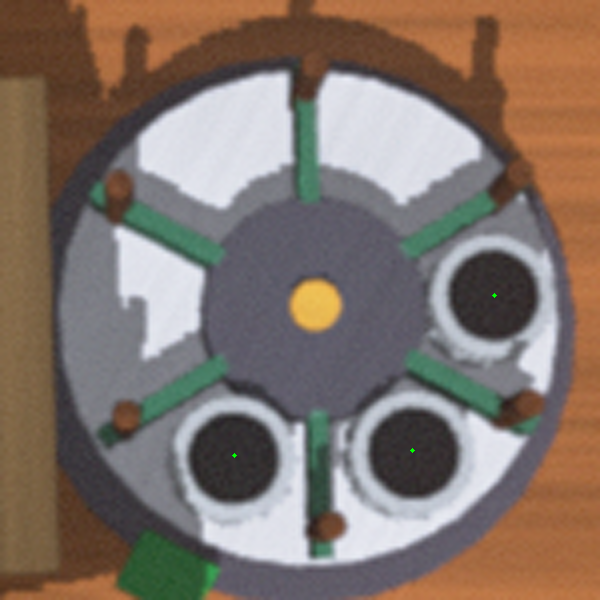

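All three silver cups stand centred in their pockets at 150°, 210° and 270°. The pegs and fins are back on their rest angles, so I'm handing in.

```bash
python3 -c "
from h import *
print(order.hand_in(), env.get_state()['clock'])"
```

```text
the job is handed in; nothing more can be done
the job is handed in; nothing more can be done
```

The silver cup is loaded fully home in its pocket, and the wheel has been turned one click counter-clockwise. The job was handed in just after 36.8 s; `hand_in` gives no verdict.

- **Loading:** I gripped the cup lightly and slid it along the shelf to line up with the pocket. I then released it and pushed it straight in from behind with the two fingertips. It stopped against the hub with the push at about 11 N and no further travel.
- **Turning:** I held one peg loosely between the fingers and followed its arc for 60°. Then I opened the fingers, lifted clear and moved away.
- **Last checks:** In both camera views all six pegs and the fins sit on their rest angles. The loaded cup sits at the green block. The top view also shows the other two silver cups centred in their pockets at 210° and 270°. The brass cup is where it started, and the robot was touching nothing.
- **Disagreements:**
  - The fingertips appeared about 25–30 mm higher in the pictures than the stated tool geometry implies. I set working heights from the pictures and the force readings; there was no unexpected contact.
  - The two cameras disagreed by about 4 mm in x, so I used their combined fit.

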